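# Screw the loose red canister lid fully home

### The arm

A 6-joint arm with a two-finger parallel gripper is mounted at the origin on the work surface. World frame = base frame: x ahead of the robot, y to its left, z up, the work surface at z = 0. Lengths are in mm, angles in rad, forces in N, time in s.
With the tool pointing down it reaches from about 350 to 850 mm from the base axis. Payload 8.1 kg.
Tool frame: the origin (TCP) lies at the very end of the fingers, on their centre line; the grasp point (between the pads) lies 19 mm behind it; z points along the fingers, y is the line along which they close (so a half turn about z gives the same grasp; the last joint's range is limited). The gripper opens to 93 mm and grips with 3 to 60 N. Pads are 15 mm wide; open, the fingers measure 128 mm over their backs; the gripper's body (75 mm by 188 mm) begins 65 mm behind the grasp point.
Start: joints at [-1.283, 0.13, 1.488, -0, 1.523, -0.085], TCP at [218.555, -558.784, 218.635] pointing down, gripper open.
Joint ranges: [-2.96, 2.96], [-0.89, 2.26], [0.02, 2.5], [-1.34, 4.48], [0, 2.73], [-2.66, 2.66]. Speed limits (rad/s): [2.39, 2.39, 2.79, 3.14, 3.14, 3.14].

### API

Orientations are given as a unit quaternion [w, x, y, z].
In Python, from station import telemetry, get_image, camera_model, env, search_frame, landmark_of gives the robot as it stands. The module is installed in compiled form; this text tells all that it offers.
- The arm moves only by the tool carry_out, never from a script. Its argument "plan" is a list that holds one entry, the list of rows, each a list of 6 numbers: the shift along the tool's x, y, z in units of 60 mm (1.0 is 60 mm), then the turn, a rotation vector about the tool's x, y, z in units of 8 degrees (1.0 is 8 degrees). In form: [[[x, y, z, ax, ay, az], ...]]. A call has 1 to 8 rows; each row is the pose to reach, as a shift and turn from the pose commanded when the call began, along the tool's axes at that moment; what a row does not reach only later rows make up. A row lasts 1/8 s, in which the tool goes at most 62.5 mm and 10.7 degrees, less where a joint would pass 70% of its speed; a pose out of reach is approached as far as the arm can. A call with a gripper value outside its range is refused whole. "hand" is the opening in per cent of the stroke, from 0 (shut) to 100 (fully open), set as the call begins (left out, the last holds). The fingers move at their own pace and stop on an object; "squeeze" is the grip in N (left out, the last holds). Time passes only in rows, so rows that repeat a pose let the fingers close. It gives the time, the measured TCP pose, the force, the opening and the grip force at its end, in the units of the state.
- telemetry.read_state(): the state, without advancing time (a new reading comes with each control period).
- get_image(name): name is "side" or "top" or "wrist"; returns the picture (480x640x3 uint8, blue, green, red); there is no depth.
- camera_model(name): a dict with "K" (3x3 intrinsics, pixels), "distortion" ([k1, k2, p1, p2, k3] as OpenCV has them; the pictures are not rectified), "R" (3x3) and "t" (3): a world point X has camera coordinates R X + t; the wrist camera has in their place "tool_from_camera" (4x4, takes a point from camera to tool coordinates, whose origin is the TCP and whose axes are the flange's). Camera axes: x right, y down, z forward; pixel columns grow to the right and rows downward; lengths in mm; the calibration is good to about 2 mm. A picture is of the moment at which its call begins: read the wrist's pose just before it. camera_model takes no time and is no camera call.
- env.job_done(): hands the job in; it is judged then, once.
Trained networks look in the newest picture that a camera, given by its name, has taken for a name from the list of things; names that differ only in an ending like _2 or _b are one class to them, and where a whole thing is asked for, a point or a joint stands for the part that bears it (a point fixed in the world has none). Each returns a list of dicts, best first, with "score" (0 to 1); they miss things now and then, are a little off and sometimes report something else, mostly with a low value. They report only what shows in the picture. A call takes as long as a camera call.
- search_frame(camera, name): "box" ([left, top, right, bottom] as shares, 0 to 1, of the picture: columns of its width, rows of its height, round what is visible of it).
- landmark_of(camera, name): "at" ([row, column] as shares, 0 to 1, of the picture: columns of its width, rows of its height: a listed point, or the origin of a listed thing).
The state is a dict: "t": time; "joint_positions": joint angles; "joint_velocities": joint speeds; "tau": joint torques, N m; "ee_pos": TCP position; "tool_rot": TCP orientation; "ft_force": force on the tool from outside, world axes, zero at the start; "moment": the same for the moment, N m; "finger_gap": finger opening in mm; "gripper_force": force on a finger pad.
Only numpy, scipy, OpenCV 4.12 (cv2) and the standard library are available. Lean on these libraries where they do the work, as an engineer would, in place of code of your own. Each camera call takes 0.05 s, during which the arm holds its last target. There are 200 camera calls.

### The job

The red lid of the seasoning canister in the steel caddy has been left loose. Screw it down clockwise (seen from above) until it is fully home, letting go and regripping as often as you need, then let go of it. Leave the blue and yellow lids tight as they are.

Things in the scene. Friction and masses are not known exactly. Their poses are not given: they have to be found in the camera images.
- red_lid (a joint): Unscrewing angle of the red lid, rad: 0 = fully home at a hard stop, grows counter-clockwise seen from above; starts between 4.2 and 6.0 and stays where left. Each radian closed (clockwise) lowers the lid 1.5 mm. About 0.1 N m turns it; the thread holds it, so it cannot be pushed down or lifted off. At 0 the white line on its top points to the caddy's long side nearer the robot.
- red_lid_grip (a point): Grip point on the red lid's axis, 17 mm above its lower rim, 13 mm below its flat top; sinks with the lid to 106 mm above the table when home. The lid is a ribbed round upright red plastic screw cap, 56 mm across, 30 mm tall; grip it across from above at any yaw. Fingers may reach 22 mm below this point: the white square canister under it (64 mm wide) has its flat top 73 mm above the table.
- blue_lid (a joint): The same for the blue lid of a like canister, a bystander: starts at 0, home; leave it so. The three canisters cannot turn or move: they stand snugly in a row, in any order, 125 mm apart between centres, in a low steel caddy (76 x 400 mm plus a 19 mm tab at each end, 34 mm high) fixed to the table; its long side lies within 0.3 rad of the y axis.
- yellow_lid (a joint): The same for the yellow lid of the third canister, a bystander: starts at 0, home; leave it so. Also on the table, clear of the caddy: a steel bowl, a tin and a white cup, all under 85 mm high.

How it is judged:
By the outcome, as a careful person would: the job done as asked, in the order asked, and still so for the second after the job is handed in, with the robot touching nothing.
It also fails if it takes over 58 s, if anything falls off the work surface, if the arm or the gripper's body presses on something with over 40 N, if the wrist force passes 120 N, or if a joint passes its speed limit or range.

## Working session

There is one attempt and no reset: what is moved stays moved. The work goes in short steps, Python scripts to look and compute and a tool call to move; the robot and the scene stay as the last step left them, time stands still between calls to the robot, and variables do not carry over. Pictures are saved under pics/ and viewed, at most 10 in all, crops included, and the job is handed in when it is done.

Besides the shell and the picture viewer there is one more tool, called after ">>>" by a JSON object that holds its "name" and its "arguments". carry_out: Moves the arm, as the interface text tells. Its arguments: {"type":"object","properties":{"plan":{"type":"array"},"hand":{"type":"number"},"squeeze":{"type":"number"}},"required":["plan"]}

```bash
mkdir -p pics; cat > h.py <<'E'
import numpy as np, cv2
from station import telemetry, get_image, camera_model, env, search_frame, landmark_of
from scipy.spatial.transform import Rotation as Ro
def ray(cam,rc,st=None):
    m=camera_model(cam);K=np.array(m["K"],float);d=np.array(m["distortion"],float)
    px=np.array([[[rc[1]*640,rc[0]*480]]],float)
    u=cv2.undistortPoints(px,K,d)[0,0];v=np.array([u[0],u[1],1])
    if cam=="wrist":
        T=np.array(m["tool_from_camera"]);q=st["tool_rot"];R=Ro.from_quat([q[1],q[2],q[3],q[0]]).as_matrix()
        return R@T[:3,3]+np.array(st["ee_pos"]), R@T[:3,:3]@v
    R=np.array(m["R"]);t=np.array(m["t"])
    return -R.T@t, R.T@v
def at_z(cam,rc,z,st=None):
    o,d=ray(cam,rc,st);return o+d*(z-o[2])/d[2]
E
python3 - <<'E'
from h import *
st=telemetry.read_state();print(st)
ims=[]
for c in("top","side"):
    im=get_image(c);cv2.imwrite(f"pics/{c}0.png",im)
    for n in("red_lid_grip","blue_lid","yellow_lid"):
        r=landmark_of(c,n)[:2]
        for k in r: print(c,n,k,np.round(at_z(c,k["at"],112 if n[0]=="r" else 106),1))
    print(search_frame(c,"red_lid")[:1])
E
```

```text
{'t': 0.0, 'joint_positions': array([-1.28337043e+00,  1.31145146e-01,  1.48927271e+00,  2.20654944e-06,
        1.52301718e+00, -8.53415750e-02]), 'joint_velocities': array([-6.83351646e-04, -1.81307280e-05, -1.18538713e-03, -1.00969435e-03,
       -9.83033687e-04, -5.83564232e-04]), 'tau': array([ 2.08806217e-03, -5.59853625e+01, -4.91752732e+01,  7.70038459e-02,
        3.56747839e-02, -1.77920301e-04]), 'ee_pos': array([ 218.40737133, -558.21985068,  217.60064097]), 'tool_rot': array([-9.16602495e-04,  9.82680370e-01,  1.85306348e-01, -9.18243584e-05]), 'ft_force': array([-0.82995362, -0.82298373, -0.06116038]), 'moment': array([ 0.00586029, -0.0035518 , -0.04710974]), 'gripper_force': 0.0, 'finger_gap': 92.77399922616002}
top red_lid_grip {'at': [0.5454, 0.7225], 'score': 0.85} [ 540.1 -183.   112. ]Traceback (most recent call last):
  File "<stdin>", line 7, in <module>
ValueError: it knows: red_lid_grip
```

```bash
python3 - <<'E'
from h import *
a=[]
for c in("top","side"):
    im=get_image(c);cv2.imwrite(f"pics/{c}1.png",im)
    for k in landmark_of(c,"red_lid_grip")[:2]:
        print(c,k,np.round(at_z(c,k["at"],113),1)); 
    a.append(ray(c,landmark_of(c,"red_lid_grip")[0]["at"]))
    for n in("red_lid","blue_lid","yellow_lid"): 
        for k in search_frame(c,n)[:1]:
            b=k["box"];print(n,k,np.round(at_z(c,[(b[1]+b[3])/2,(b[0]+b[2])/2],112),1))
A=np.zeros((3,3));B=np.zeros(3)
for o,d in a:
    d=d/np.linalg.norm(d);P=np.eye(3)-np.outer(d,d);A+=P;B+=P@o
print(np.linalg.solve(A,B))
E
```

```text
top {'at': [0.5442, 0.7236], 'score': 0.68} [ 541. -184.  113.]
red_lid {'box': [0.6942, 0.5031, 0.7534, 0.5792], 'score': 0.69} [ 543.4 -184.5  112. ]
blue_lid {'box': [0.6941, 0.5071, 0.7497, 0.5817], 'score': 0.61} [ 540.9 -182.4  112. ]
yellow_lid {'box': [0.5759, 0.4815, 0.6306, 0.5571], 'score': 0.87} [562.9 -57.3 112. ]
side {'at': [0.45, 0.5858], 'score': 0.79} [ 537.5 -176.9  113. ]
red_lid {'box': [0.5573, 0.4146, 0.6105, 0.4788], 'score': 0.81} [ 541.  -184.7  112. ]
yellow_lid {'box': [0.512, 0.4858, 0.5747, 0.551], 'score': 0.79} [558.2 -49.7 112. ]
[ 539.93677193 -185.12572186  108.95892528]
```

View pics/top0.png

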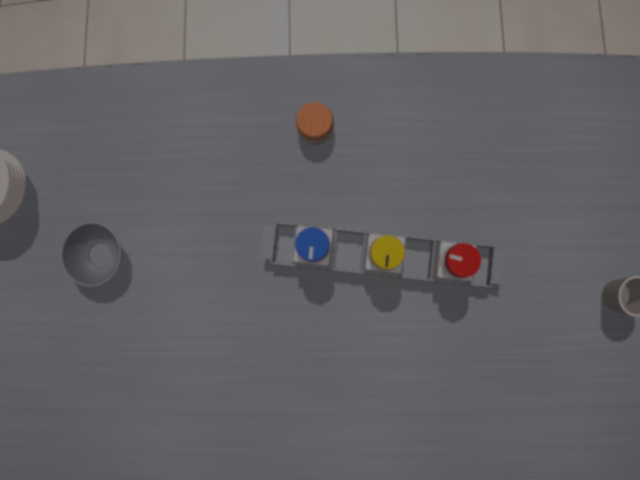

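The top view shows the three lids in a row: blue at (312,244), yellow at (387,252) and red at (463,260). The red line points left (+y), so the lid is open by about 4.5 rad. I'll move above the red lid and wind the wrist back (j6 towards −2.5), so one long clockwise sweep is possible.

>>> {"name": "carry_out", "arguments": {"plan": [[[7.27,-3.84,0,0,0,-10],[7.27,-3.84,0,0,0,-10],[7.27,-3.84,0,0,0,-10],[7.27,-3.84,0,0,0,-10],[7.27,-3.84,0,0,0,-10],[7.27,-3.84,0,0,0,-10],[7.27,-3.84,0,0,0,-10],[7.27,-3.84,0,0,0,-10]]], "hand": 100}}

```text
t: 1.7
ee_pos: [542.2, -183.4, 218.9]
tool_rot: [0.0, 0.632, 0.775, 0.0]
ft_force: [0.7, 0.4, 0.2]
finger_gap: 93.1
gripper_force: 0.0
```

>>> {"name": "carry_out", "arguments": {"plan": [[[0,0,0,0,0,-10],[0,0,0,0,0,-10],[0,0,0,0,0,-10],[0,0,0,0,0,-10],[0,0,0,0,0,-10],[0,0,0,0,0,-10],[0,0,0,0,0,-10],[0,0,0,0,0,-10]]]}}

```text
t: 2.7
ee_pos: [540.9, -185.4, 218.7]
tool_rot: [0.0, -0.014, 1.0, -0.0]
ft_force: [-0.5, -0.3, -0.6]
finger_gap: 92.4
gripper_force: 0.0
```

```bash
cat > look.py <<'E'
from h import *
import sys
st=telemetry.read_state();im=get_image("wrist");cv2.imwrite(f"pics/{sys.argv[1]}.png",im)
q=st["tool_rot"];R=Ro.from_quat([q[1],q[2],q[3],q[0]]).as_matrix()
print(st["t"],np.round(st["ee_pos"],1),np.round(st["joint_positions"],3),np.round(R[:,2],3),st["finger_gap"],np.round(st["ft_force"],1),np.round(st["moment"],2))
z=float(sys.argv[2])
for k in landmark_of("wrist","red_lid_grip")[:1]:
    p=at_z("wrist",k["at"],z,st);print(k,np.round(p,1),"tool shift/60",np.round(R.T@(p-st["ee_pos"])/60,3))
for k in search_frame("wrist","red_lid")[:1]: print(k)
E
python3 look.py w1 113
```

```text
2.7 [ 540.9 -185.4  218.7] [-0.42   0.054  1.569  0.     1.518 -2.019] [ 0. -0. -1.] 92.42907278383389 [-0.5 -0.3 -0.6] [ 0.08 -0.13 -0.06]
{'at': [0.4852, 0.5217], 'score': 0.67} [ 542.1 -179.9  113. ] tool shift/60 [-0.022  0.091  1.762]
{'box': [0.4511, 0.3919, 0.5828, 0.5758], 'score': 0.93}
```

View pics/w1.png

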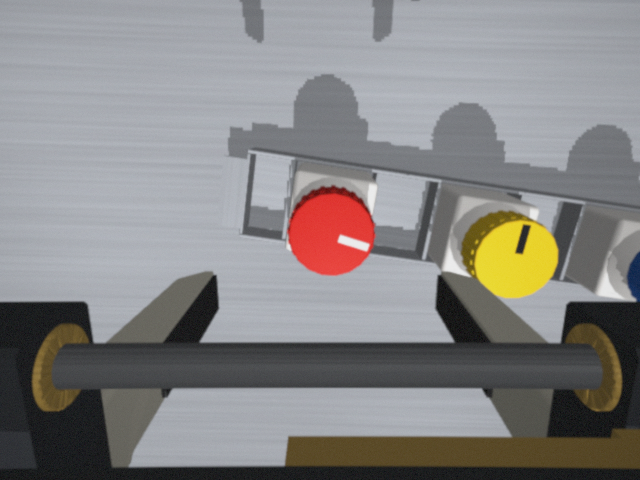

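The wrist view shows the red lid top at about (332,232), with its line pointing right and slightly down. The yellow line points up towards the robot. That puts the red lid at about 4.7 rad, and I'll measure it from both images.

```bash
cat > m.py <<'E'
from h import *
def red(cam,im,z,st=None):
    b,g,r=[im[...,i].astype(int) for i in range(3)]
    m=((r>110)&(g<60)&(b<60)).astype(np.uint8)
    if cam=="top": m[:, :420]=0
    n,l,s,c=cv2.connectedComponentsWithStats(m);i=1+np.argmax(s[1:,4])
    cs=cv2.findContours((l==i).astype(np.uint8),0,2)[0];h=cv2.convexHull(max(cs,key=len))[:,0]
    full=np.zeros_like(m);cv2.fillConvexPoly(full,h,1)
    w=(full>0)&(g>140)
    mm=cv2.moments(full);c=(mm["m10"]/mm["m00"],mm["m01"]/mm["m00"])
    f=lambda p:at_z(cam,[(p[1]+.5)/480,(p[0]+.5)/640],z,st)
    C=f(c);ys,xs=np.nonzero(w)
    out=[np.round(C,1)]
    if len(xs): d=f((xs.mean(),ys.mean()))-C;out.append(round(float(np.arctan2(d[1],d[0])),3))
    return out
if __name__=="__main__":
    st=telemetry.read_state()
    print("wrist",red("wrist",cv2.imread("pics/w1.png"),126,st));print("top",red("top",cv2.imread("pics/top0.png"),126))
E
python3 m.py
```

```text
wrist [array([ 531.6, -181.8,  126. ]), 0.814]
top [array([ 542.6, -183.4,  126. ])]
```

```bash
python3 - <<'E'
from h import *
st=telemetry.read_state()
f=lambda u,v,z=126:at_z("wrist",[v/480,u/640],z,st)
C=f(332,233);print(C)
d=f(368,246)-f(340,238.5);e=f(527,226,119)-f(520,252,119)
a=np.arctan2(d[1],d[0]);b=np.arctan2(e[1],e[0]);print(a,b,(a-b)%6.283, f(513,255,119), np.linalg.norm(f(375,233)-f(289,233)))
E
```

```text
[ 538.69305128 -181.38525224  126.        ]
1.3222011482024705 3.0260222825968333 4.579178865605638 [552.96421398 -61.14591404 119.        ] 54.878131739417384
```

>>> {"name": "carry_out", "arguments": {"plan": [[[0.015,0.04,0.6,0,0,-3.7],[0.015,0.04,0.6,0,0,-3.7],[0.015,0.04,0.9,0,0,-3.7],[0.015,0.04,1.3,0,0,-3.7],[0.015,0.04,1.7,0,0,-3.7],[0.015,0.04,1.95,0,0,-3.7],[0.015,0.04,2.07,0,0,-3.7],[0.015,0.04,2.07,0,0,-3.7]]]}}

```text
t: 3.85
ee_pos: [539.9, -183.0, 94.4]
tool_rot: [-0.0, -0.267, 0.964, 0.0]
ft_force: [0.9, 0.4, -0.8]
finger_gap: 93.2
gripper_force: 0.0
```

>>> {"name": "carry_out", "arguments": {"plan": [[[0,0,0,0,0,0],[0,0,0,0,0,0],[0,0,0,0,0,0],[0,0,0,0,0,0],[0,0,0,0,0,0],[0,0,0,0,0,0],[0,0,0,0,0,0],[0,0,0,0,0,0]]], "hand": 45, "squeeze": 30}}

```text
t: 4.85
ee_pos: [540.2, -183.2, 94.7]
tool_rot: [0.0, -0.267, 0.964, -0.0]
ft_force: [-0.0, -2.6, 0.8]
finger_gap: 55.5
gripper_force: 30.0
```

```bash
python3 look.py w2 113
```

```text
4.85 [ 540.2 -183.2   94.7] [-0.417  0.143  1.706 -0.     1.292 -2.528] [ 0.001 -0.    -1.   ] 55.50424858636457 [-0.  -2.6  0.8] [-0.38 -0.35 -0.02]
{'at': [0.6627, 0.5103], 'score': 0.9} [ 541.9 -181.2  113. ] tool shift/60 [-0.042  0.015 -0.305]
{'box': [0.3947, 0.4863, 0.6306, 0.8248], 'score': 0.77}
```

>>> {"name": "carry_out", "arguments": {"plan": [[[0,0,0.004,0,0,1.25],[0,0,0.009,0,0,2.5],[0,0,0.013,0,0,3.75],[0,0,0.017,0,0,5],[0,0,0.022,0,0,6.25],[0,0,0.026,0,0,7.5],[0,0,0.031,0,0,8.75],[0,0,0.035,0,0,10]]]}}

```text
t: 6.0
ee_pos: [540.5, -181.4, 92.6]
tool_rot: [-0.0, 0.417, 0.909, 0.001]
ft_force: [3.0, 4.6, 2.5]
finger_gap: 55.9
gripper_force: 30.0
```

```bash
python3 look.py w3 111; python3 -c "
from h import *
cv2.imwrite('pics/t3.png',cv2.resize(get_image('top')[210:310,400:530],None,fx=4,fy=4))"
```

```text
6.0 [ 540.5 -181.4   92.6] [-0.415  0.145  1.708  0.003  1.289 -1.126] [ 0.001  0.002 -1.   ] 55.85855094662423 [3.  4.6 2.5] [ 0.91 -0.79  0.08]
{'at': [0.6606, 0.5138], 'score': 0.98} [ 541.9 -182.1  111. ] tool shift/60 [-0.024  0.011 -0.307]
{'box': [0.3927, 0.484, 0.6345, 0.8242], 'score': 0.75}
```

View pics/w3.png

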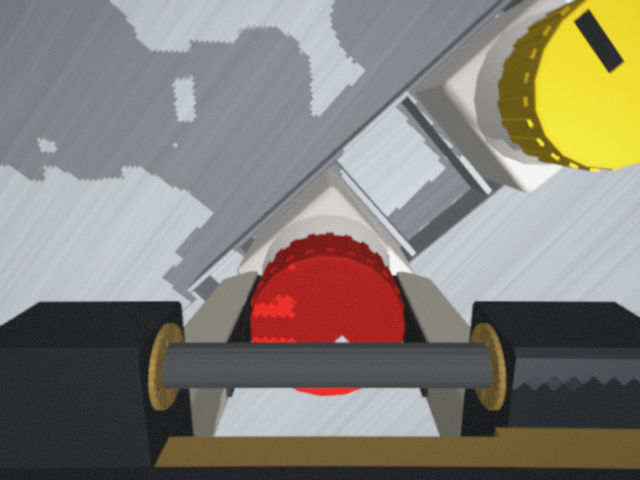

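The red lid is between the pads. The inner end of its white line shows at (342,338), in the same tool-frame direction as before, so the lid is turning with the gripper.

>>> {"name": "carry_out", "arguments": {"plan": [[[0,0,0.004,0,0,1.25],[0,0,0.009,0,0,2.5],[0,0,0.013,0,0,3.75],[0,0,0.017,0,0,5],[0,0,0.022,0,0,6.25],[0,0,0.026,0,0,7.5],[0,0,0.031,0,0,8.75],[0,0,0.035,0,0,10]]]}}

```text
t: 7.2
ee_pos: [542.3, -181.5, 90.6]
tool_rot: [0.0, 0.904, 0.428, 0.003]
ft_force: [12.8, 3.0, -4.1]
finger_gap: 55.4
gripper_force: 30.0
```

>>> {"name": "carry_out", "arguments": {"plan": [[[0,0,0.004,0,0,1.25],[0,0,0.009,0,0,2.5],[0,0,0.013,0,0,3.75],[0,0,0.017,0,0,5],[0,0,0.022,0,0,6.25],[0,0,0.026,0,0,7.5],[0,0,0.031,0,0,8.75],[0,0,0.035,0,0,10]]]}}

```text
t: 8.2
ee_pos: [542.6, -183.2, 88.6]
tool_rot: [-0.0, 0.967, -0.253, 0.003]
ft_force: [13.6, -4.1, -6.9]
finger_gap: 55.4
gripper_force: 30.0
```

```bash
python3 look.py w4 107
```

```text
8.2 [ 542.6 -183.2   88.6] [-4.160e-01  1.510e-01  1.710e+00  1.000e-03  1.276e+00  1.667e+00] [ 0.006 -0.001 -1.   ] 55.39365383844647 [13.6 -4.1 -6.9] [-0.75 -2.3   0.12]
{'at': [0.6646, 0.5094], 'score': 0.91} [ 539.  -180.8  107. ] tool shift/60 [-0.07  -0.007 -0.307]
{'box': [0.3942, 0.485, 0.6292, 0.8198], 'score': 0.86}
```

>>> {"name": "carry_out", "arguments": {"plan": [[[0,0,0.003,0,0,0.7],[0,0,0.005,0,0,1.4],[0,0,0.008,0,0,2.1],[0,0,0.01,0,0,2.8],[0,0,0.01,0,0,2.8]]]}}

```text
t: 8.98
ee_pos: [541.9, -183.3, 88.0]
tool_rot: [-0.0, 0.901, -0.434, 0.002]
ft_force: [10.7, -3.5, -3.5]
finger_gap: 55.6
gripper_force: 30.0
```

```bash
python3 look.py w5 106
```

```text
8.975 [ 541.9 -183.3   88. ] [-4.160e-01  1.510e-01  1.710e+00  1.000e-03  1.276e+00  2.053e+00] [ 0.004 -0.001 -1.   ] 55.56194291496819 [10.7 -3.5 -3.5] [-0.54 -1.76  0.42]
{'at': [0.6585, 0.5059], 'score': 0.82} [ 540.6 -180.2  106. ] tool shift/60 [-0.053 -0.015 -0.3  ]
{'box': [0.3894, 0.4821, 0.6297, 0.8206], 'score': 0.92}
```

The torque is rising (0.42 N m), so the stop seems close. I'll add a few degrees and see whether it saturates.

>>> {"name": "carry_out", "arguments": {"plan": [[[0,0,0.001,0,0,0.35],[0,0,0.002,0,0,0.7],[0,0,0.002,0,0,0.7],[0,0,0.002,0,0,0.7]]]}}

```text
t: 9.62
ee_pos: [540.7, -181.5, 87.8]
tool_rot: [-0.001, 0.879, -0.477, 0.0]
ft_force: [4.0, 4.8, 3.0]
finger_gap: 55.9
gripper_force: 30.0
```

```bash
python3 look.py w6 106
```

```text
9.625 [ 540.7 -181.5   87.8] [-4.150e-01  1.510e-01  1.711e+00  2.000e-03  1.279e+00  2.149e+00] [ 0.001  0.002 -1.   ] 55.94352399082198 [4.  4.8 3. ] [ 0.78 -0.58  0.85]
{'at': [0.6444, 0.5112], 'score': 0.7} [ 540.2 -181.7  106. ] tool shift/60 [-0.003  0.008 -0.304]
{'box': [0.3909, 0.4754, 0.6334, 0.8158], 'score': 0.6}
```

0.85 N m against a running torque of about 0.1 means it is on the hard stop. I'll release and lift.

>>> {"name": "carry_out", "arguments": {"plan": [[[0,0,0,0,0,0.7],[0,0,0,0,0,0.7],[0,0,0,0,0,0.7]]]}}

```text
t: 10.15
ee_pos: [540.7, -181.3, 87.7]
tool_rot: [-0.001, 0.855, -0.519, 0.0]
ft_force: [4.5, 6.1, 2.3]
finger_gap: 55.3
gripper_force: 30.0
```

>>> {"name": "carry_out", "arguments": {"plan": [[[0,0,0,0,0,0],[0,0,0,0,0,0],[0,0,0,0,0,0],[0,0,0,0,0,0],[0,0,0,0,0,0],[0,0,0,0,0,0]]], "hand": 100}}

```text
t: 10.9
ee_pos: [539.9, -183.0, 87.4]
tool_rot: [0.0, 0.854, -0.52, -0.0]
ft_force: [-0.7, 0.2, 0.3]
finger_gap: 93.0
gripper_force: 0.0
```

>>> {"name": "carry_out", "arguments": {"plan": [[[0,0,-0.5,0,0,0],[0,0,-1,0,0,0],[0,0,-1.6,0,0,-1],[0,0,-2.2,0,0,-2],[0,0,-2.2,0,0,-3],[0,0,-2.2,0,0,-4],[0,0,-2.2,0,0,-4],[0,0,-2.2,0,0,-4]]]}}

```text
t: 11.9
ee_pos: [539.8, -182.9, 219.3]
tool_rot: [-0.0, 0.964, -0.266, -0.0]
ft_force: [-0.5, 0.9, 0.4]
finger_gap: 93.1
gripper_force: 0.0
```

```bash
python3 look.py w7 106
```

```text
11.9 [ 539.8 -182.9  219.3] [-0.417  0.05   1.573  0.     1.52   1.692] [-0.  0. -1.] 93.11224657736173 [-0.5  0.9  0.4] [ 0.03  0.04 -0.01]
{'at': [0.4742, 0.5084], 'score': 0.65} [ 539.2 -181.4  106. ] tool shift/60 [-0.022 -0.016  1.888]
{'box': [0.4425, 0.3802, 0.5702, 0.5581], 'score': 0.58}
```

View pics/w7.png

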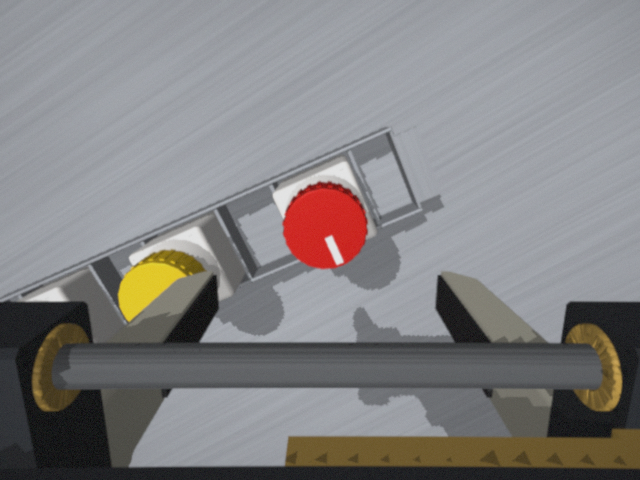

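The red line now runs from (330,237) to (340,264), about perpendicular to the caddy's long side. I'll check that precisely.

```bash
python3 - <<'E'
from h import *
st=telemetry.read_state()
im=cv2.imread("pics/w7.png")
g=(im.min(2)>110).astype(np.uint8);w=np.zeros_like(g);w[230:270,310:360]=g[230:270,310:360]
b=im.astype(int);red=(b[...,2]>110)&(b[...,1]<70)
n,l,s,c=cv2.connectedComponentsWithStats(w)
i=1+np.argmax(s[1:,4]);print(s[i],c[i])
ys,xs=np.nonzero(l==i)
P=np.array([at_z("wrist",[(y+.5)/480,(x+.5)/640],119,st)[:2] for x,y in zip(xs,ys)])
v=np.linalg.svd(P-P.mean(0))[2][0];v*=-np.sign(v[0]);a=np.arctan2(v[1],v[0])
print("line yaw",a, P.mean(0))
e=[at_z("wrist",[y/480,x/640],34,st) for x,y in((0,300),(390,128))];d=e[1]-e[0]
print("caddy normal",np.arctan2(-d[0],d[1])%3.1416, e)
cv2.imwrite("pics/crop7.png",cv2.resize(im[170:290,260:420],None,fx=5,fy=5,interpolation=2))
# top: blue, yellow centers -> row; red line
t=get_image("top");cv2.imwrite("pics/top8.png",t)
E
```

```text
[325 235  19  30 271] [333.83394834 249.78228782]
line yaw 3.015132787133361 [ 525.5635062  -180.25709723]
caddy normal 3.017521111204311 [array([614.82228184, 111.9300218 ,  34.        ]), array([ 568.46410779, -259.79143293,   34.        ])]
```

View pics/crop7.png

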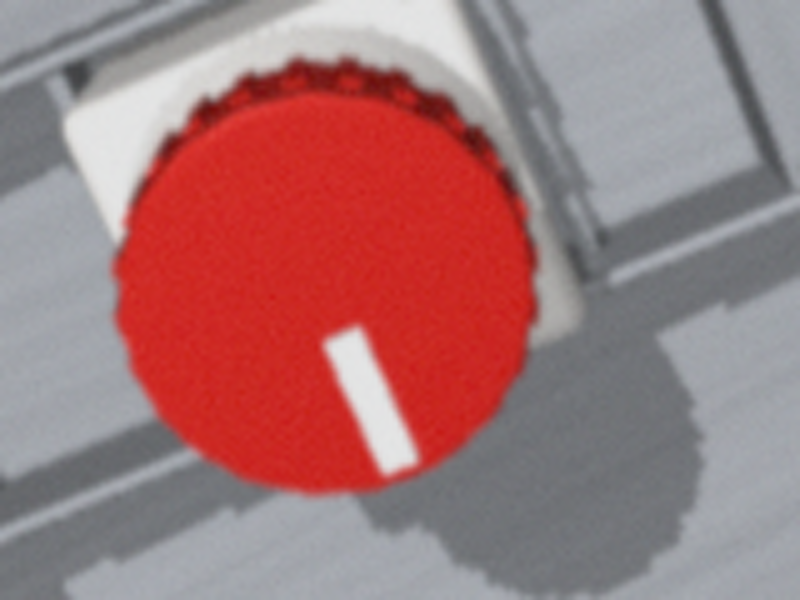

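The crop shows the line square to the caddy's long side on the robot's side: yaw 3.015 against the caddy normal's 3.018. The lid is home and the gripper is clear.

```bash
python3 -c "
from station import env; print(env.job_done())"
```

```text
the job is handed in; nothing more can be done
None
```

The red lid is screwed fully home against its stop and released, the gripper is clear above it, the blue and yellow lids were never touched, and the job is handed in at about 12 s.

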